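Seat the blank in the locating fixture

ROBOT

A 7-joint arm with a two-finger parallel gripper is mounted at the origin on the work surface. World frame = base frame: x ahead of the robot, y to its left, z up, the work surface at z = 0. Lengths are in m, angles in rad, forces in N, time in s.
With the tool pointing down it reaches from about 0.425 to 0.925 m from the base axis. Payload 6.8 kg.
Tool frame: the origin (TCP) lies midway between the tips of the shut fingers; the grasp point (between the pads) lies r.grip_point_offset behind it (r.grip_point_offset is the distance from the TCP to the grasp point, in m); z points along the fingers, y is the direction in which the jaws open and shut (so a half turn about z gives the same grasp; the last joint's range is limited). The gripper opens to 85 mm and grips with 20 to 120 N. Pads are 22 mm wide; open, the fingers measure 114 mm over their backs; the gripper's body (76 mm by 85 mm) begins 54 mm behind the grasp point. The pads swing forward as they close: fully open they stand 13 mm farther back than shut.
Start: joints at [1.17, 0.477, 0.022, 1.555, -0.011, 1.109, -0.083], TCP at [0.195, -0.646, 0.231] pointing down, gripper open.
Joint ranges: [-2.96, 2.96], [-0.34, 2.1], [-1.41, 1.46], [0.24, 2.44], [-1.37, 4.51], [0.17, 1.92], [-2.96, 2.96]. Speed limits (rad/s): [2.39, 2.39, 3.14, 3.14, 3.14, 3.14, 3.14].

INTERFACE

Orientations are given as a rotation vector (axis times angle).
In Python, from bench import r gives the robot as it stands. The module is installed in compiled form; this text tells all that it offers.
- The arm moves only by the tool play_rows, never from a script. Its argument "deltas" is a list of rows, each a list of 3 entries, a list of its own where there are three numbers: the finger opening in mm, from 0 to 85.4, then the shift along the tool's x, y, z in mm, then the turn, a rotation vector about the tool's x, y, z in rad. A call has 1 to 8 rows; each row is the pose to reach, as a shift and turn from the pose measured when the call began, along the tool's axes at that moment; what a row does not reach only later rows make up. A row lasts 1/8 s, in which the tool goes at most 62.5 mm and 10.7 degrees, less where a joint would pass 70% of its speed; a pose out of reach is approached as far as the arm can. A call with a gripper value outside its range is refused whole. The fingers move at their own pace and stop on an object; "squeeze" is the grip in N (left out, the last holds). Time passes only in rows, so rows that repeat a pose let the fingers close. It gives the time, the measured TCP pose, the force and the opening at its end, in the units of the state.
- r.get_obs(): the state, without advancing time (a new reading comes with each control period).
- r.grab_frame(name): name is "scene" or "top" or "wrist"; returns (picture, depth): 420x560x3 uint8, red, green, blue; 420x560 float32, m along the optical axis (not along the pixel's ray), 0 where there is no reading.
- r.camera_model(name): a dict with "mtx" (3x3 intrinsics, pixels), "rvec" (rotation vector, rad) and "tvec" (3), from world to camera coordinates, as OpenCV has them; the wrist camera has in their place "T_tool_cam" (4x4, takes a point from camera to tool coordinates, whose origin is the TCP and whose axes are the flange's). Camera axes: x right, y down, z forward; pixel columns grow to the right and rows downward; lengths in m; the calibration is good to about 2 mm. A picture is of the moment at which its call begins: read the wrist's pose just before it. camera_model takes no time and is no camera call.
- r.hand_in(): hands the job in, once; it reports no verdict.
The state is a dict: "clock": time; "joints": joint angles; "qvel": joint speeds; "tau": joint torques, N m; "tcp_pos": TCP position; "orientation": TCP orientation; "contact_force": force on the tool from outside, world axes, zero at the start; "moment": the same for the moment, N m; "grip_width": finger opening in m.
Only numpy, scipy, OpenCV 4.12 (cv2) and the standard library are available. Lean on these libraries where they do the work, as an engineer would, in place of code of your own. Each camera call takes 0.05 s, during which the arm holds its last target. There are 200 camera calls.

TASK

Push the loose aluminium blank along the fixture plate until it sits snugly in the corner, flat against the long rail and up against the short end stop. Then push the yellow hold-down arm round until it lies fully over the blank. Do it all by pushing with the fingers: do not lift or tip the blank, leave everything else where it stands, and finish clear of it all.

Things in the scene. Friction and masses are not known exactly. Their poses are not given: they have to be found in the camera images.
- fixture: dark steel fixture plate fixed to the bench, 270 (x) x 340 (y) x 20 mm thick, turned up to 0.25 rad; origin at the centre of its underside on the bench, z up, plate top at z = 20 mm. It carries the long rail (far side), the end stop (left) and the hold-down arm. The blank is seated with its origin at x = 55, y = 50 mm in this frame and its axes along the fixture's.
- rail_face (a point): middle of the foot of the long rail's locating face, at plate-top height: fixture x = 100, y = -15 mm; axes as the fixture. The rail is a bright steel bar along the fixture's y (y = -150 to 120), its face looking to -x, 22 mm tall, 20 mm thick
- stop_face (a point): middle of the foot of the end stop's locating face, at plate-top height: fixture x = 52.5, y = 110 mm; axes as the fixture. The stop is a short bright steel bar along the fixture's x (x = 15 to 90), its face looking to -y, 22 mm tall, 18 mm thick
- pivot (a point): the hold-down arm's vertical pivot axis, at plate-top height: fixture x = 55, y = 148 mm, on a steel post of radius 14 mm behind the end stop
- blank: aluminium rectangular blank with dark hole marks on top, 90 (x) x 120 (y) x 30 mm tall, about 0.75 kg, loose on the plate; origin at the centre of its underside, z up, long side along its y. Starts clear of rail and stop, turned up to 0.35 rad against the fixture. Lightly oiled, slides with 1 to 4 N; too wide for most grippers.
- hold_down (a joint): yellow hold-down arm, a flat bar 20 mm wide, 18 mm tall, reaching 115 mm from its pivot; underside 34 mm above the plate top (4 mm over the blank). 0 rad = open, bar along the fixture's -x; grows counter-clockwise from above to its end stop at 1.57, bar along the fixture's -y over the seated blank. Starts at 0 to 0.35; stays where left (1 to 2 N at the end).
- clamp_knob (a point): the foot of the upright black knob (18 mm across, 25 mm tall) near the free end of the hold-down arm: on the bar's top face and centre line, 105 mm from the pivot
- bush: small brass flanged bush standing on the fixture plate near its front left corner, 32 mm across the flange, 36 mm tall; leave alone (origin: middle of its underside)
- wrench: steel wrench lying on the bench near the robot's base, left; leave alone (origin: its middle, on the bench)
- brush: brush lying on the bench to the right; leave alone (origin: its middle, on the bench)
- oil: blue oil bottle with a yellow label, 60 mm across, 150 mm tall, standing at the left; leave alone (origin: middle of its underside)
- mug: white mug, 80 mm across, 90 mm tall, standing at the left; leave alone (origin: middle of its underside)
- tin: open red tin of bolts, 130 x 100 x 45 mm, at the right; leave alone (origin: middle of its underside)
There are look-alikes about, which are no part of the job. There is more than one size of the blank; the one meant has the size given above.

How it is judged:
On the way, in this order (a step that is already met when the one before it is completed fails the run):
1. the blank sits in the corner, against rail and end stop, while the hold-down arm is still open (x of blank in the frame of fixture between 0.052 and 0.06 m and y of blank in the frame of fixture between 0.047 and 0.055 m and angle between the x axis of blank and the x axis of fixture, either way round below 0.04 rad and z of blank in the frame of fixture below 0.023 m and angle between blank's own z axis and vertical below 0.05 rad and value of joint hold_down below 0.8 rad), for 0.2 s.
2. the hold-down arm lies fully over the blank (value of joint hold_down above 1.45 rad), for 0.2 s.
At the end, for the whole second after the job is handed in: the blank lies flat on the plate within 3 mm of both the long rail and the end stop and square to them within 0.04 rad, at rest, and the hold-down arm is turned over it to at least 1.45 rad (x of blank in the frame of fixture between 0.052 and 0.06 m and y of blank in the frame of fixture between 0.047 and 0.055 m and angle between the x axis of blank and the x axis of fixture, either way round below 0.04 rad and z of blank in the frame of fixture below 0.023 m and angle between blank's own z axis and vertical below 0.05 rad and value of joint hold_down above 1.45 rad and linear speed of blank below 0.01 m/s); the robot touches nothing.
It fails at once if the blank is lifted more than 8 mm, or drops off the plate (height (world z) of blank above 0.028 m or height (world z) of blank below 0.012 m).
It fails at once if the blank is tipped (angle between blank's own z axis and vertical above 0.15 rad).
It fails at once if a bystander is moved more than 2 cm (distance of any of bush, wrench, brush, oil, mug, tin from where it was at the start of the episode above 0.02 m).
It also fails if it takes over 56 s, if anything falls off the work surface, if the arm or the gripper's body presses on something with over 40 N, if the wrist force passes 120 N, or if a joint passes its speed limit or range.

## Working session

There is one attempt and no reset: what is moved stays moved. The work goes in short steps, Python scripts to look and compute and a tool call to move; the robot and the scene stay as the last step left them, time stands still between calls to the robot, and variables do not carry over. Pictures are saved under pics/ and viewed, about 8 in all and at most 12, crops included, and the job is handed in when it is done.

Besides the shell and the picture viewer there is one more tool, called by a JSON object that holds its "name" and its "arguments", one argument or row to a line. play_rows: Moves the arm, as the interface text tells. Its arguments: {"type":"object","properties":{"deltas":{"type":"array"},"squeeze":{"type":"number"}},"required":["deltas"]}

```bash
mkdir -p pics
python3 - <<'E'
from bench import r
import cv2,numpy as np
o=r.get_obs();print({k:np.round(v,3) for k,v in o.items()},r.grip_point_offset)
for n in("top","scene"):
    p,d=r.grab_frame(n);cv2.imwrite(f"pics/{n}0.png",p[:,:,::-1]);np.savez(f"{n}0.npz",p=p,d=d)
    print(n,{k:np.round(v,3).tolist() for k,v in r.camera_model(n).items()})
E
```

```text
{'clock': np.float64(0.0), 'joints': array([ 1.17 ,  0.478,  0.022,  1.556, -0.012,  1.109, -0.083]), 'qvel': array([-0.001, -0.002, -0.001, -0.001,  0.002,  0.001, -0.001]), 'tau': array([-0.0000e+00, -5.9644e+01,  1.6080e+00, -2.8119e+01,  1.2000e-02,
        9.0000e-03,  0.0000e+00]), 'tcp_pos': array([ 0.195, -0.646,  0.23 ]), 'orientation': array([-3.106e+00, -4.580e-01,  1.000e-03]), 'contact_force': array([ 0.77 , -1.035, -0.702]), 'moment': array([-0.023, -0.029,  0.006]), 'grip_width': np.float64(0.085)} 0.0187
top {'mtx': [[394.979, 0.0, 276.592], [0.0, 394.979, 210.285], [0.0, 0.0, 1.0]], 'rvec': [2.17, -2.188, 0.123], 'tvec': [-0.01, 0.511, 1.005]}
scene {'mtx': [[517.965, 0.0, 280.488], [0.0, 517.965, 209.4], [0.0, 0.0, 1.0]], 'rvec': [1.143, 2.478, -0.855], 'tvec': [0.331, -0.269, 1.541]}
```

View pics/top0.png

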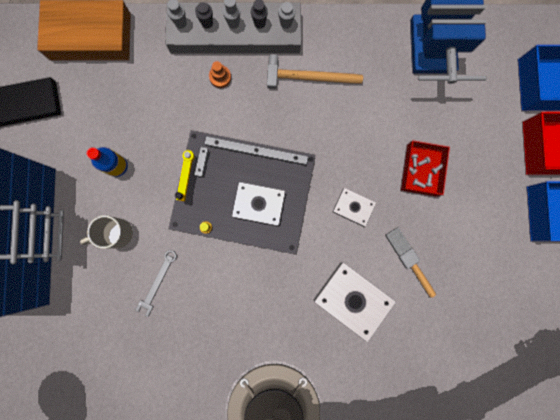

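View pics/scene0.png

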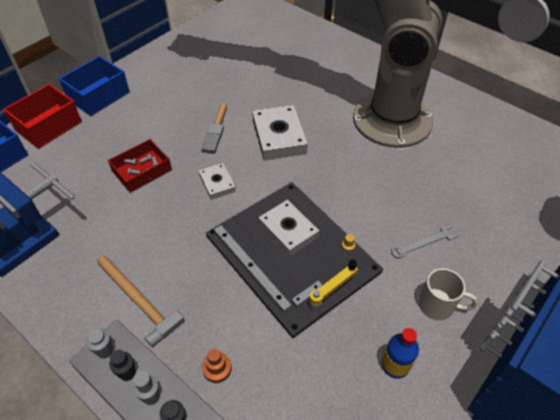

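The top view shows the plate with corners near (192,131), (314,155), (296,253) and (170,229). The blank is at (259,204), the bush at (205,228), the yellow arm runs from its pivot (187,156) to its knob (179,196), and the rail and stop are at the upper and left sides. The scene view agrees. Next I measure them.

```bash
cat > h.py <<'E'
from bench import r
import cv2,numpy as np
def cam(n):
    c=r.camera_model(n);R=cv2.Rodrigues(np.array(c["rvec"],float))[0];return np.array(c["mtx"]),R,np.array(c["tvec"],float).ravel()
def ray(n,uv,z):
    K,R,t=cam(n);uv=np.atleast_2d(uv).astype(float)
    d=np.c_[uv,np.ones(len(uv))]@np.linalg.inv(K).T@R;C=-R.T@t
    return C+d*((z-C[2])/d[:,2])[:,None]
def big(m,roi):
    M=np.zeros(m.shape,np.uint8);x0,y0,x1,y1=roi;M[y0:y1,x0:x1]=m[y0:y1,x0:x1]
    cs=cv2.findContours(M,cv2.RETR_EXTERNAL,cv2.CHAIN_APPROX_NONE)[0];return max(cs,key=cv2.contourArea)[:,0]
def rect(P):
    (c,s,a)=cv2.minAreaRect((P[:,:2]*1000).astype(np.float32));
    b=cv2.boxPoints((c,s,a));e=b[1]-b[0];f=b[2]-b[1];l=e if np.linalg.norm(e)>np.linalg.norm(f) else f
    if l[1]<0:l=-l
    return np.array(c),sorted(s),np.arctan2(-l[0],l[1])   # yaw of long side as +y
def tofix(p,c,a):
    R=np.array([[np.cos(a),-np.sin(a)],[np.sin(a),np.cos(a)]]);return (np.atleast_2d(p)[:,:2]-c)@R
def fromfix(p,c,a):
    R=np.array([[np.cos(a),-np.sin(a)],[np.sin(a),np.cos(a)]]);return np.atleast_2d(p)@R.T+c
def masks(p):
    h=cv2.cvtColor(p,cv2.COLOR_RGB2HSV);g=h[...,2]
    return dict(dark=(g<105).astype(np.uint8),white=((g>170)&(h[...,1]<60)).astype(np.uint8),yel=((h[...,0]>18)&(h[...,0]<35)&(h[...,1]>130)&(g>90)).astype(np.uint8))
E
python3 - <<'E'
from h import *
p=np.load("top0.npz")["p"];d=np.load("top0.npz")["d"];m=masks(p)
pm=cv2.morphologyEx(m["dark"],cv2.MORPH_CLOSE,np.ones((3,3)))
pl=big(pm,(155,115,330,265));c,s,a=rect(ray("top",pl,.02));print("plate",c,s,a)
bl=big(m["white"],(225,170,295,235));cb,sb,ab=rect(ray("top",bl,.05));print("blank",cb,sb,ab,"fix",tofix(cb,c,a),ab-a)
h=cv2.cvtColor(p,cv2.COLOR_RGB2HSV)
y=big(m["yel"],(165,140,198,210));cy,sy,ay=rect(ray("top",y,.072));print("arm",cy,sy,ay-a,"fix",tofix(cy,c,a))
b=big(m["yel"],(195,215,215,240));print("bush",b.min(0),b.max(0),tofix(ray("top",b.mean(0),.056),c,a))
st=big((h[...,2]>115).astype(np.uint8),(192,146,209,178));Q=rect(ray("top",st,.042));print("stop",Q,tofix(Q[0],c,a))
print("pivot",fromfix([55,148],c,a),"cam",-cam("top")[1].T@cam("top")[2])
K,R,t=cam("top")
for q in [(240,170),(245,195),(300,230)]:
    C=-R.T@t;dd=np.array([q[0],q[1],1])@np.linalg.inv(K).T@R*d[q[1],q[0]]+C;print(q,dd)
v=cv2.resize(p[115:265,155:330],None,fx=4,fy=4,interpolation=cv2.INTER_CUBIC)
for k,col in((pl,(255,0,0)),(bl,(0,255,0)),(y,(255,0,255)),(st,(0,255,255))):
    cv2.polylines(v,[((k-[155,115])*4+2).astype(np.int32)],True,col,1)
cv2.imwrite("pics/ov.png",v[:,:,::-1])
E
```

```text
plate [563.31671143  75.53372192] [269.3394775390625, 343.33447265625] -0.2090878
blank [527.31256104  33.34518051] [88.81155395507812, 118.65315246582031] -0.19698833 fix [[-26.46302619 -48.74299937]] 0.012099475
arm [597.40264893 215.16764832] [28.733428955078125, 129.08230590820312] 1.6610607 fix [[  4.36008001 143.66792742]]
bush [200 221] [211 232] [[-534.94655799 -190.55595335]]
stop (array([639.94128418, 181.44894409]), [19.847444534301758, 76.51808166503906], np.float32(1.3851775)) [[ 52.97116369 119.51324   ]]
pivot [[647.83886069 208.89415547]] cam [0.41146916 0.00199426 1.05035148]
(240, 170) [0.6192472  0.08146117 0.02178445]
(245, 195) [0.54915559 0.06674755 0.04691541]
(300, 230) [ 0.45962882 -0.07476776  0.02083415]
```

View pics/ov.png

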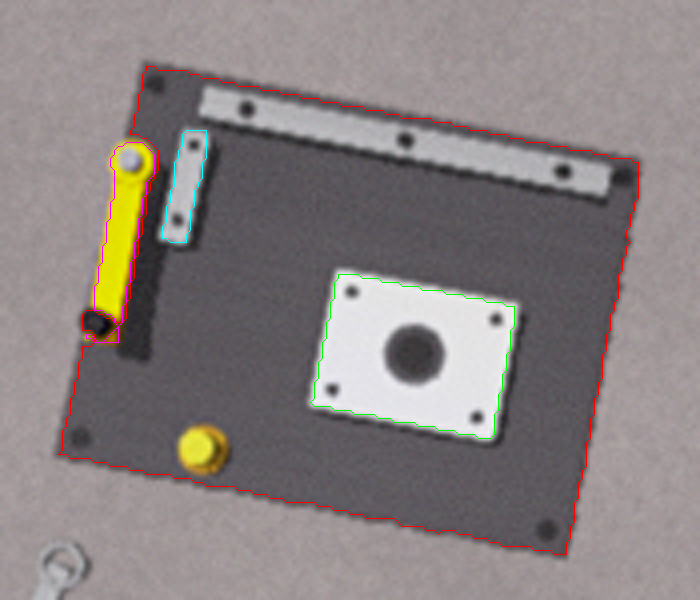

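The measurements fit the given sizes: plate 269x343 mm, blank 89x119 mm, and the stop at (53.0,119.5) against an expected (52.5,119). The hold-down angle is about 0.09 rad. Next I write a move helper and approach.

```bash
cat >> h.py <<'E'
from scipy.spatial.transform import Rotation as Ro
FC=np.array([563.3,75.5]);FA=-0.209
def go(*T):  # T: (fix x, fix y mm, world z mm, tool-x yaw in fixture)
    o=r.get_obs();R=Ro.from_rotvec(o["orientation"]);p=np.array(o["tcp_pos"])*1000
    print("t",round(float(o["clock"]),2),"fix",tofix(p,FC,FA).round(1),"z",p[2].round(1),"F",tofix(np.r_[o["contact_force"][:2]],np.zeros(2),FA).round(1),"w",round(float(o["grip_width"])*1000,1),"q",np.round(o["joints"],2))
    for fx,fy,z,a in T:
        w=np.r_[fromfix([fx,fy],FC,FA)[0],z];G=Ro.from_euler("z",a+FA)*Ro.from_rotvec([np.pi,0,0])
        print((fx,fy,z),R.inv().apply(w-p).round(0).tolist(),(R.inv()*G).as_rotvec().round(3).tolist())
E
python3 - <<'E'
from h import *
p=np.load("top0.npz")["p"];b=big(masks(p)["yel"],(195,215,215,240));print("bush",tofix(ray("top",b.mean(0),.056)*1000,FC,FA))
w=tofix([450,-350],FC,FA)[0];go((w[0],w[1],230,0),(-98,-48.7,180,0))
E
```

```text
bush [[-112.23550542   68.25666918]]
t 0.1 fix [[-211.  -782.1]] z 230.4 F [[-0.7  0. ]] w 85.5 q [ 1.17  0.48  0.02  1.56 -0.01  1.11 -0.08]
(np.float64(-22.550974785696468), np.float64(-439.7483297708075), 230) [330.0, -209.0, 1.0] [-0.002, 0.001, 0.502]
(-98, -48.7, 180) [452.0, -589.0, 51.0] [-0.002, 0.001, 0.502]
```

{"name": "play_rows", "arguments": {
  "deltas": [
    [60,[55,-35,0],[0,0,0]],
    [60,[110,-70,0],[0,0,0]],
    [60,[165,-105,0],[0,0,0.05]],
    [60,[220,-140,0],[0,0,0.1]],
    [60,[275,-175,0],[0,0,0.15]],
    [60,[330,-209,0],[0,0,0.2]],
    [60,[350,-260,0],[0,0,0.25]],
    [60,[365,-310,0],[0,0,0.3]]
  ]
}}

```text
clock: 1.1
tcp_pos: [0.4556, -0.2408, 0.2305]
orientation: [-3.139, 0.011, 0.001]
contact_force: [0.3, -0.5, 0.7]
grip_width: 0.06
```

Run:
```python
from h import *
go((-98,-48.7,180,0),(-98,-48.7,26,0))
```

```text
t 1.1 fix [[ -39.7 -331.8]] z 230.5 F [[ 0.4 -0.4]] w 60.0 q [ 0.48  0.22 -0.13  1.93  0.03  1.   -1.24]
(-98, -48.7, 180) [-0.0, -289.0, 51.0] [-0.002, 0.001, 0.202]
(-98, -48.7, 26) [-0.0, -289.0, 205.0] [-0.002, 0.001, 0.202]
```

{"name": "play_rows", "arguments": {
  "deltas": [
    [60,[0,-50,0],[0,0,0.04]],
    [60,[0,-100,0],[0,0,0.08]],
    [60,[0,-150,10],[0,0,0.12]],
    [60,[0,-200,20],[0,0,0.16]],
    [60,[0,-250,30],[0,0,0.202]],
    [60,[0,-289,50],[0,0,0.202]],
    [60,[0,-289,90],[0,0,0.202]],
    [60,[0,-289,120],[0,0,0.202]]
  ]
}}

```text
clock: 2.1
tcp_pos: [0.4568, 0.0489, 0.1097]
orientation: [-3.123, 0.325, 0.003]
contact_force: [0.5, -0.6, -0.1]
grip_width: 0.0601
```

{"name": "play_rows", "arguments": {
  "deltas": [
    [60,[0,0,30],[0,0,0]],
    [60,[0,0,60],[0,0,0]],
    [60,[0,0,75],[0,0,0]],
    [60,[0,0,80],[0,0,0]],
    [60,[0,0,80],[0,0,0]]
  ]
}}

```text
clock: 2.72
tcp_pos: [0.4571, 0.0492, 0.0301]
orientation: [-3.123, 0.325, 0.002]
contact_force: [0.3, -0.4, 0.1]
grip_width: 0.0599
```

Run:
```python
from h import *
go((-98,-48.7,27,0),(-90,-48.7,27,0),(-1,-48.7,27,0))
```

```text
t 2.73 fix [[-98.5 -47.8]] z 30.1 F [[ 0.3 -0.3]] w 59.9 q [-0.02  0.46 -0.26  2.19  0.23  0.51 -2.24]
(-98, -48.7, 27) [0.0, 1.0, 3.0] [-0.002, 0.002, 0.002]
(-90, -48.7, 27) [8.0, 1.0, 3.0] [-0.002, 0.002, 0.002]
(-1, -48.7, 27) [97.0, 1.0, 3.0] [-0.002, 0.002, 0.002]
```

{"name": "play_rows", "arguments": {
  "deltas": [
    [60,[4,1,3],[0,0,0]],
    [60,[9,1,4],[0,0,0]],
    [60,[14,1,4],[0,0,0]],
    [60,[19,1,4],[0,0,0]],
    [60,[25,1,4],[0,0,0]],
    [60,[31,1,4],[0,0,0]],
    [60,[37,1,4],[0,0,0]],
    [60,[43,1,4],[0,0,0]]
  ]
}}

```text
clock: 3.72
tcp_pos: [0.4992, 0.0392, 0.0259]
orientation: [-3.123, 0.325, 0.002]
contact_force: [-2.0, 0.8, -0.4]
grip_width: 0.0604
```

{"name": "play_rows", "arguments": {
  "deltas": [
    [60,[6,0,0],[0,0,0]],
    [60,[12,0,0],[0,0,0]],
    [60,[18,0,0],[0,0,0]],
    [60,[24,0,0],[0,0,0]],
    [60,[30,0,0],[0,0,0]],
    [60,[36,0,0],[0,0,0]],
    [60,[41,0,0],[0,0,0]],
    [60,[44,0,0],[0,0,0]]
  ]
}}

```text
clock: 4.72
tcp_pos: [0.5427, 0.0301, 0.0258]
orientation: [-3.123, 0.325, 0.002]
contact_force: [-3.0, 0.2, 1.1]
grip_width: 0.06
```

```bash
cat >> h.py <<'E'
def blank(name=None):
    p,d=r.grab_frame("top");m=masks(p)
    if name: cv2.imwrite(f"pics/{name}.png",cv2.resize(p[115:265,155:330],None,fx=4,fy=4,interpolation=cv2.INTER_CUBIC)[:,:,::-1])
    return p
E
python3 - <<'E'
from h import *
blank("p1")
go((-1,-48.7,26,0))
E
```

```text
t 4.78 fix [[-10.4 -48.7]] z 25.8 F [[-0.3  0. ]] w 60.1 q [ 0.03  0.56 -0.25  2.    0.23  0.61 -2.15]
(-1, -48.7, 26) [9.0, -0.0, -0.0] [-0.002, 0.001, 0.001]
```

View pics/p1.png

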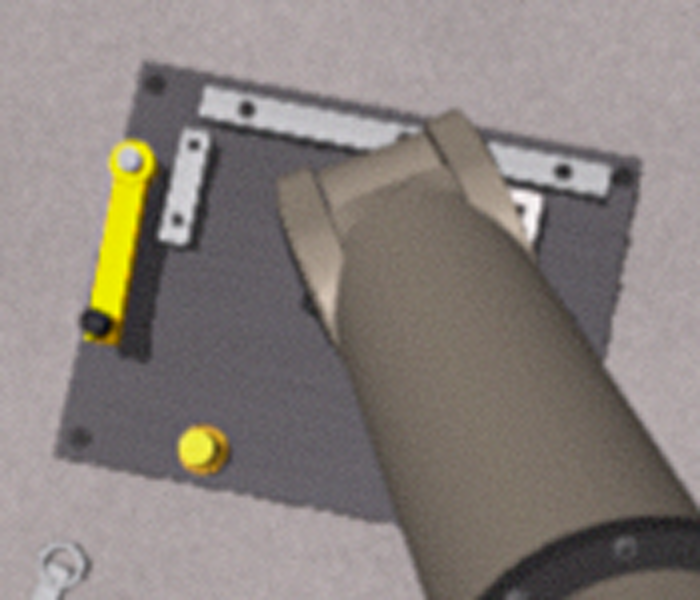

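The arm hides most of the blank. Its right end, near (530,200), is close to the rail. I push on in small steps until it touches.

{"name": "play_rows", "arguments": {
  "deltas": [
    [60,[3,0,0],[0,0,0]],
    [60,[6,0,0],[0,0,0]],
    [60,[8,0,0],[0,0,0]],
    [60,[9,0,0],[0,0,0]],
    [60,[9,0,0],[0,0,0]]
  ]
}}

```text
clock: 5.4
tcp_pos: [0.551, 0.0282, 0.0257]
orientation: [-3.123, 0.325, 0.004]
contact_force: [-5.4, 0.3, 2.0]
grip_width: 0.06
```

{"name": "play_rows", "arguments": {
  "deltas": [
    [60,[1,0,0],[0,0,0]],
    [60,[2,0,0],[0,0,0]],
    [60,[2,0,0],[0,0,0]]
  ]
}}

```text
clock: 5.78
tcp_pos: [0.551, 0.0282, 0.0253]
orientation: [-3.124, 0.323, 0.009]
contact_force: [-7.6, 0.6, 3.9]
grip_width: 0.0601
```

{"name": "play_rows", "arguments": {
  "deltas": [
    [60,[-8,0,0],[0,0,0]],
    [60,[-25,0,0],[0,0,0]],
    [50,[-25,0,-40],[0,0,0]],
    [40,[-25,0,-80],[0,0,0]],
    [40,[-25,0,-110],[0,0,0]],
    [40,[-25,0,-110],[0,0,0]]
  ]
}}

```text
clock: 6.52
tcp_pos: [0.5299, 0.0332, 0.1383]
orientation: [-3.122, 0.324, -0.002]
contact_force: [1.6, 0.3, 0.7]
grip_width: 0.04
```

Run:
```python
from h import *
go((55,-138,135,np.pi/2),(55,-138,28,np.pi/2))
```

```text
t 6.53 fix [[-23.9 -48.3]] z 138.3 F [[1.5 0.6]] w 40.0 q [ 0.07  0.37 -0.31  1.97  0.15  0.82 -2.09]
(55, -138, 135) [79.0, 90.0, 3.0] [-0.001, -0.003, -1.569]
(55, -138, 28) [79.0, 90.0, 110.0] [-0.001, -0.003, -1.569]
```

{"name": "play_rows", "arguments": {
  "deltas": [
    [40,[10,12,0],[0,0,-0.18]],
    [40,[20,24,0],[0,0,-0.36]],
    [40,[30,36,0],[0,0,-0.54]],
    [40,[40,48,0],[0,0,-0.72]],
    [40,[50,60,0],[0,0,-0.9]],
    [40,[60,72,0],[0,0,-1.08]],
    [40,[70,84,0],[0,0,-1.26]],
    [40,[79,90,0],[0,0,-1.44]]
  ]
}}

```text
clock: 7.52
tcp_pos: [0.5887, -0.0722, 0.1371]
orientation: [-2.558, -1.822, -0.004]
contact_force: [0.0, -0.2, -0.6]
grip_width: 0.04
```

Run:
```python
from h import *
p=blank("p2");h=masks(p)
b=big(h["white"],(215,140,310,215));q=rect(ray("top",b,.05)*1);print(q,tofix(q[0],FC,FA),q[2]-FA)
go((55,-138,28,np.pi/2))
```

```text
(array([623.5512085 ,  50.96406555]), [106.38251495361328, 194.3350372314453], np.float32(-0.2062208)) [[ 64.03083404 -11.5009781 ]] 0.0027792007
t 7.58 fix [[  56.6 -140.2]] z 137.0 F [[ 1.6 -1.2]] w 40.4 q [ 0.46  0.51 -0.58  1.81  0.34  0.92 -0.6 ]
(55, -138, 28) [2.0, -2.0, 109.0] [0.001, -0.002, -0.118]
```

View pics/p2.png

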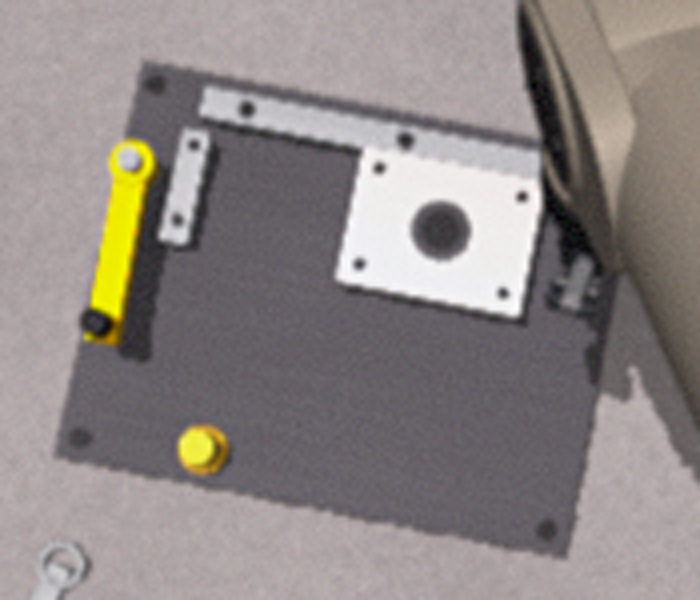

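The blank lies flat against the rail, with its right edge near (523,318)-(543,200) and the gripper just right of it. I lower the gripper and push along the rail.

{"name": "play_rows", "arguments": {
  "deltas": [
    [40,[0,-2,30],[0,0,-0.12]],
    [40,[0,-2,60],[0,0,-0.12]],
    [40,[0,-2,90],[0,0,-0.12]],
    [40,[0,-2,108],[0,0,-0.12]],
    [40,[0,-2,110],[0,0,-0.12]],
    [40,[0,-2,110],[0,0,-0.12]]
  ]
}}

```text
clock: 8.32
tcp_pos: [0.5886, -0.0724, 0.0276]
orientation: [2.44, 1.979, 0.006]
contact_force: [0.1, 0.7, 0.6]
grip_width: 0.0402
```

Run:
```python
from h import *
p=blank()
for uv in [(155+441/4,115+230/4)]:
    print(tofix(ray("top",uv,.05)*1000,FC,FA))
go((55,-138,26,np.pi/2),(55,-21,26,np.pi/2))
```

```text
[[ 55.04294935 -50.65370142]]
t 8.38 fix [[  55.7 -139.5]] z 28.0 F [[-0.3 -0.1]] w 40.1 q [ 0.41  0.66 -0.53  1.87  0.48  0.73 -0.59]
(55, -138, 26) [1.0, -1.0, 2.0] [0.003, -0.002, 0.001]
(55, -21, 26) [118.0, -1.0, 2.0] [0.003, -0.002, 0.001]
```

{"name": "play_rows", "arguments": {
  "deltas": [
    [40,[7,-1,2],[0,0,0]],
    [40,[14,-1,2],[0,0,0]],
    [40,[19,-1,2],[0,0,0]],
    [40,[24,-1,2],[0,0,0]],
    [40,[30,-1,2],[0,0,0]],
    [40,[36,-1,2],[0,0,0]],
    [40,[42,-1,2],[0,0,0]],
    [40,[48,-1,2],[0,0,0]]
  ]
}}

```text
clock: 9.38
tcp_pos: [0.5977, -0.0249, 0.026]
orientation: [2.439, 1.979, 0.006]
contact_force: [-1.3, -2.5, -0.2]
grip_width: 0.0397
```

{"name": "play_rows", "arguments": {
  "deltas": [
    [40,[6,0,0],[0,0,0]],
    [40,[12,0,0],[0,0,0]],
    [40,[18,0,0],[0,0,0]],
    [40,[24,0,0],[0,0,0]],
    [40,[30,0,0],[0,0,0]],
    [40,[36,0,0],[0,0,0]],
    [40,[42,0,0],[0,0,0]],
    [40,[48,0,0],[0,0,0]]
  ]
}}

```text
clock: 10.38
tcp_pos: [0.6076, 0.0226, 0.0261]
orientation: [2.439, 1.979, 0.006]
contact_force: [-0.8, -1.6, -0.4]
grip_width: 0.0402
```

Run:
```python
from h import *
go((55,-21,26,np.pi/2))
```

```text
t 10.38 fix [[ 54.3 -42.5]] z 26.1 F [[-0.4 -1.7]] w 40.2 q [ 0.25  0.68 -0.53  1.84  0.48  0.75 -0.75]
(55, -21, 26) [22.0, 1.0, 0.0] [0.003, -0.003, 0.001]
```

{"name": "play_rows", "arguments": {
  "deltas": [
    [40,[5,0,0],[0,0,0]],
    [40,[10,0,0],[0,0,0]],
    [40,[14,0,0],[0,0,0]],
    [40,[17,0,0],[0,0,0]],
    [40,[19,0,0],[0,0,0]],
    [40,[20,0,0],[0,0,0]],
    [40,[21,0,0],[0,0,0]],
    [40,[22,0,0],[0,0,0]]
  ]
}}

```text
clock: 11.38
tcp_pos: [0.6122, 0.044, 0.0261]
orientation: [2.439, 1.978, 0.006]
contact_force: [-1.4, -3.2, -0.5]
grip_width: 0.04
```

{"name": "play_rows", "arguments": {
  "deltas": [
    [40,[1,0,0],[0,0,0]],
    [40,[2,0,0],[0,0,0]],
    [40,[2,0,0],[0,0,0]]
  ]
}}

```text
clock: 11.75
tcp_pos: [0.6126, 0.0459, 0.0261]
orientation: [2.439, 1.978, 0.006]
contact_force: [-0.7, -3.1, -0.1]
grip_width: 0.0406
```

Run:
```python
from h import *
p=blank("p3")
go((55,-21,26,np.pi/2))
```

```text
t 11.8 fix [[ 54.3 -18.7]] z 26.1 F [[-0.6 -2.7]] w 40.2 q [ 0.21  0.69 -0.53  1.82  0.48  0.76 -0.78]
(55, -21, 26) [-2.0, 1.0, 0.0] [0.003, -0.002, 0.001]
```

View pics/p3.png

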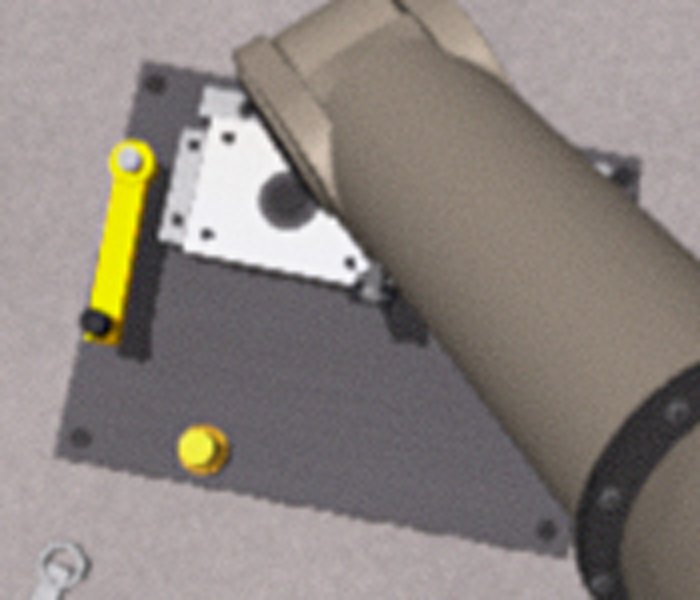

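The blank is nearly at the stop: its left edge runs from (205,105) to (185,250), just touching the stop bar in view. The force hasn't risen yet, so I keep going in small steps.

{"name": "play_rows", "arguments": {
  "deltas": [
    [40,[1,0,0],[0,0,0]],
    [40,[2,0,0],[0,0,0]],
    [40,[3,0,0],[0,0,0]],
    [40,[3,0,0],[0,0,0]]
  ]
}}

```text
clock: 12.3
tcp_pos: [0.6125, 0.0459, 0.026]
orientation: [2.439, 1.975, -0.001]
contact_force: [-3.7, -8.8, 4.0]
grip_width: 0.0397
```

{"name": "play_rows", "arguments": {
  "deltas": [
    [40,[1,0,0],[0,0,0]],
    [40,[2,0,0],[0,0,0]],
    [40,[2,0,0],[0,0,0]]
  ]
}}

```text
clock: 12.68
tcp_pos: [0.6126, 0.0458, 0.0261]
orientation: [2.439, 1.973, -0.005]
contact_force: [-3.0, -7.3, 2.7]
grip_width: 0.0402
```

The blank is in contact with rail and stop. I back off, lift, and set up for the hold-down.

{"name": "play_rows", "arguments": {
  "deltas": [
    [40,[-8,0,0],[0,0,0]],
    [40,[-22,0,0],[0,0,0]],
    [40,[-22,0,-30],[0,0,0]],
    [20,[-22,0,-75],[0,0,0]],
    [0,[-22,0,-120],[0,0,0]],
    [0,[-22,0,-140],[0,0,0]],
    [0,[-22,60,-140],[0,0,0]],
    [0,[-22,120,-140],[0,0,0]]
  ]
}}

```text
clock: 13.68
tcp_pos: [0.7264, -0.001, 0.1663]
orientation: [2.439, 1.973, -0.005]
contact_force: [1.0, -0.1, 0.1]
grip_width: 0.0
```

Run:
```python
from h import *
p=blank("p4");h=masks(p)
y=big(h["yel"],(165,140,198,210));q=rect(ray("top",y,.072));print("arm",q[2]-FA-np.pi/2)
P=ray("top",[(155,115),(113,165)],.1)*1000;print("oil",tofix(P,FC,FA)[1])
T=[(-17,180,160,np.pi/2),(-17,180,60,np.pi/2)]
for t in np.linspace(.09,1.6,9):
    n=np.array([np.sin(t),-np.cos(t)]);u=-np.array([np.cos(t),np.sin(t)])
    c=np.array([55,148])+72*u-n*(10+11*abs(n[1])+14.5*abs(n[0]));T.append((*c.round(1),60,np.pi/2))
go(*T)
```

```text
arm 0.08708131
oil [-10.7458235  312.69836461]
t 13.72 fix [[182.5 -42.9]] z 164.7 F [[ 7.5 -0.9]] w -0.0 q [ 0.27  0.69 -0.56  1.43  0.39  1.13 -0.57]
(-17, 180, 160) [222.0, -201.0, 3.0] [0.006, 0.005, -0.006]
(-17, 180, 60) [222.0, -201.0, 103.0] [0.006, 0.005, -0.006]
(np.float64(-18.7), np.float64(163.7), 60) [206.0, -203.0, 103.0] [0.006, 0.005, -0.006]
(np.float64(-21.0), np.float64(151.8), 60) [194.0, -205.0, 103.0] [0.006, 0.005, -0.006]
(np.float64(-21.2), np.float64(139.1), 60) [181.0, -205.0, 103.0] [0.006, 0.005, -0.006]
(np.float64(-18.9), np.float64(125.9), 60) [168.0, -203.0, 103.0] [0.006, 0.005, -0.006]
(np.float64(-13.8), np.float64(112.8), 60) [155.0, -198.0, 103.0] [0.006, 0.005, -0.006]
(np.float64(-6.0), np.float64(100.5), 60) [143.0, -190.0, 103.0] [0.006, 0.005, -0.006]
(np.float64(4.7), np.float64(89.7), 60) [132.0, -179.0, 103.0] [0.006, 0.005, -0.006]
(np.float64(17.8), np.float64(81.1), 60) [123.0, -166.0, 103.0] [0.006, 0.005, -0.006]
(np.float64(32.3), np.float64(75.3), 60) [118.0, -151.0, 103.0] [0.006, 0.005, -0.006]
```

View pics/p4.png

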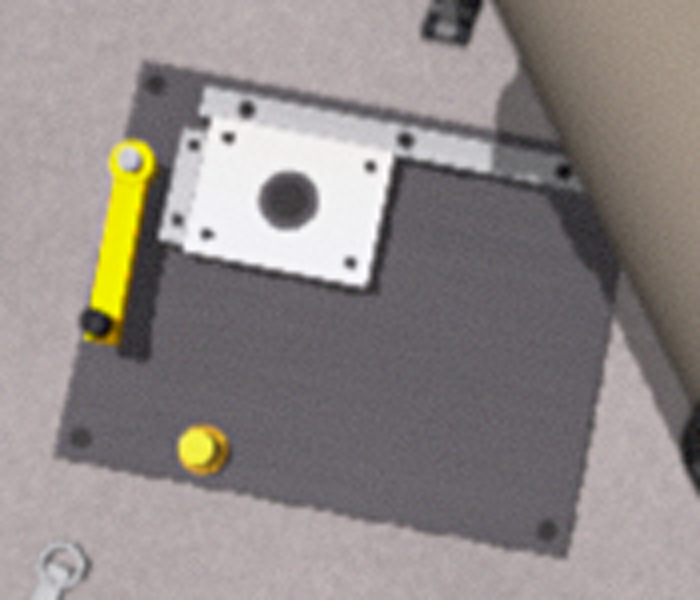

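The blank sits in the corner: the hole marks are at (228,138), (370,167), (350,263) and (207,234), with no visible gap at rail or stop. The arm is still open at about 0.087 rad. I check the seat in numbers while moving on.

{"name": "play_rows", "arguments": {
  "deltas": [
    [0,[40,-40,0],[0,0,0]],
    [0,[80,-80,0],[0,0,0]],
    [0,[120,-120,0],[0,0,0]],
    [0,[160,-155,0],[0,0,0]],
    [0,[195,-180,0],[0,0,0]],
    [0,[222,-201,0],[0,0,0]],
    [0,[222,-201,5],[0,0,0]],
    [0,[222,-201,5],[0,0,0]]
  ]
}}

```text
clock: 14.72
tcp_pos: [0.5838, 0.254, 0.1563]
orientation: [2.441, 1.965, -0.003]
contact_force: [-0.1, 0.2, 0.4]
grip_width: -0.0003
```

Run:
```python
from h import *
uv=np.array([(228,138),(370,167),(350,263),(207,234)])/4+[155,115]
P=tofix(ray("top",uv,.05)*1000,FC,FA);print(P.round(1),P.mean(0));e=(P[0]+P[3]-P[1]-P[2]);print("yaw",np.arctan2(-e[0],e[1]))
p=cv2.imread("pics/p4.png")[:,:,::-1]
g=cv2.cvtColor(p,cv2.COLOR_RGB2GRAY)[150:250,235:340];M=cv2.moments((g<120).astype(np.uint8),True);c=np.array([M["m10"],M["m01"]])/M["m00"]+[235,150];print(c,tofix(ray("top",(c-1.5)/4+[155,115],.05)*1000,FC,FA))
go((-17,180,60,np.pi/2))
```

```text
[[86.3 95.8]
 [86.1  2.4]
 [22.3  2.1]
 [22.3 95.6]] [54.27822984 48.96791779]
yaw -0.0008369292733751369
[288.28664921 199.81631763] [[55.31892031 50.48968763]]
t 14.72 fix [[-17.  178.9]] z 156.3 F [[-0.1  0.2]] w -0.3 q [-0.07  0.57 -0.62  1.69  0.39  1.01 -1.04]
(-17, 180, 60) [2.0, -1.0, 96.0] [0.005, 0.006, -0.006]
```

Seated at about (55.3, 50.5) with yaw near 0. Now I lower the gripper and sweep the arm round.

{"name": "play_rows", "arguments": {
  "deltas": [
    [0,[4,0,40],[0,0,0]],
    [0,[4,0,75],[0,0,0]],
    [0,[4,0,95],[0,0,0]],
    [0,[4,0,96],[0,0,0]],
    [0,[4,0,96],[0,0,0]]
  ]
}}

```text
clock: 15.35
tcp_pos: [0.586, 0.2574, 0.0614]
orientation: [2.442, 1.964, -0.0]
contact_force: [0.2, 0.2, 0.4]
grip_width: -0.0
```

Run:
```python
from h import *
go((-18.7,163.7,60,np.pi/2),(-21,151.8,60,np.pi/2),(-21.2,139.1,60,np.pi/2),(-18.9,125.9,60,np.pi/2),(-13.8,112.8,60,np.pi/2))
```

```text
t 15.35 fix [[-15.6 182.6]] z 61.4 F [[0.2 0.2]] w -0.0 q [-0.11  0.68 -0.57  1.74  0.47  0.86 -1.11]
(-18.7, 163.7, 60) [-19.0, -3.0, 1.0] [0.006, 0.005, -0.007]
(-21, 151.8, 60) [-31.0, -5.0, 2.0] [0.006, 0.005, -0.007]
(-21.2, 139.1, 60) [-44.0, -5.0, 2.0] [0.006, 0.005, -0.007]
(-18.9, 125.9, 60) [-57.0, -3.0, 2.0] [0.006, 0.005, -0.007]
(-13.8, 112.8, 60) [-70.0, 2.0, 2.0] [0.006, 0.005, -0.007]
```

{"name": "play_rows", "arguments": {
  "deltas": [
    [0,[-10,-2,1],[0,0,0]],
    [0,[-19,-3,1],[0,0,0]],
    [0,[-25,-4,1],[0,0,0]],
    [0,[-31,-5,1],[0,0,0]],
    [0,[-38,-5,1],[0,0,0]],
    [0,[-44,-5,1],[0,0,0]],
    [0,[-50,-4,1],[0,0,0]],
    [0,[-57,-3,1],[0,0,0]]
  ]
}}

```text
clock: 16.35
tcp_pos: [0.5706, 0.2021, 0.0606]
orientation: [2.442, 1.965, -0.001]
contact_force: [1.3, 1.7, 0.6]
grip_width: -0.0001
```

Run:
```python
from h import *
a=np.pi/2
blank("p5")
go((-18.9,125.9,60,a),(-13.8,112.8,60,a),(-6,100.5,60,a),(4.7,89.7,60,a),(17.8,81.1,60,a),(32.3,75.3,60,a))
```

```text
t 16.4 fix [[-18.8 124. ]] z 60.4 F [[-0.5  0.6]] w -0.2 q [-0.02  0.64 -0.57  1.83  0.47  0.81 -1.05]
(-18.9, 125.9, 60) [2.0, -0.0, 0.0] [0.006, 0.006, -0.008]
(-13.8, 112.8, 60) [-11.0, 5.0, 1.0] [0.006, 0.006, -0.008]
(-6, 100.5, 60) [-23.0, 13.0, 1.0] [0.006, 0.006, -0.008]
(4.7, 89.7, 60) [-34.0, 24.0, 1.0] [0.006, 0.006, -0.008]
(17.8, 81.1, 60) [-43.0, 37.0, 1.0] [0.006, 0.006, -0.008]
(32.3, 75.3, 60) [-48.0, 51.0, 1.0] [0.006, 0.006, -0.008]
```

View pics/p5.png

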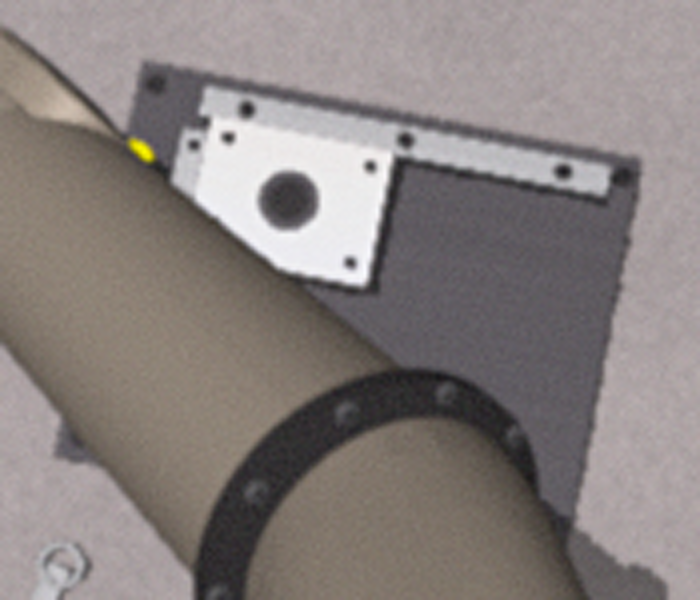

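The robot hides the hold-down, but the blank stays seated, with its hole at (289,199). I carry on round the arc.

{"name": "play_rows", "arguments": {
  "deltas": [
    [0,[-6,2,0],[0,0,0]],
    [0,[-11,5,0],[0,0,0]],
    [0,[-17,9,0],[0,0,0]],
    [0,[-23,13,0],[0,0,0]],
    [0,[-29,18,0],[0,0,0]],
    [0,[-34,24,0],[0,0,0]],
    [0,[-39,30,0],[0,0,0]],
    [0,[-43,37,0],[0,0,0]]
  ]
}}

```text
clock: 17.4
tcp_pos: [0.5978, 0.1502, 0.0609]
orientation: [2.442, 1.963, -0.003]
contact_force: [-0.6, 2.1, 0.2]
grip_width: -0.0002
```

{"name": "play_rows", "arguments": {
  "deltas": [
    [0,[-2,5,0],[0,0,0]],
    [0,[-4,9,0],[0,0,0]],
    [0,[-5,12,0],[0,0,0]],
    [0,[-5,14,0],[0,0,0]],
    [0,[-5,14,0],[0,0,0]]
  ]
}}

```text
clock: 18.02
tcp_pos: [0.6086, 0.1426, 0.0607]
orientation: [2.443, 1.964, -0.007]
contact_force: [-6.1, 1.5, 3.5]
grip_width: 0.0001
```

Run:
```python
from h import *
go((32.3,75.3,60,np.pi/2))
```

```text
t 18.02 fix [[30.4 75. ]] z 60.7 F [[-6.3  0.2]] w 0.1 q [ 0.08  0.66 -0.57  1.78  0.47  0.84 -0.93]
(32.3, 75.3, 60) [0.0, 2.0, 1.0] [0.002, 0.008, -0.007]
```

The tool stalls at the expected contact (x = 30.4, expected 30.5) with 6 N, so the arm is at its end stop. I withdraw and look.

{"name": "play_rows", "arguments": {
  "deltas": [
    [0,[0,-8,0],[0,0,0]],
    [0,[0,-22,-2],[0,0,0]],
    [0,[0,-28,-40],[0,0,0]],
    [0,[0,-28,-85],[0,0,0]],
    [0,[0,-28,-130],[0,0,0]],
    [0,[-50,-28,-150],[0,0,0]],
    [0,[-100,-28,-150],[0,0,0]],
    [0,[-150,-28,-150],[0,0,0]]
  ]
}}

```text
clock: 19.02
tcp_pos: [0.5481, 0.0019, 0.2123]
orientation: [2.441, 1.964, -0.007]
contact_force: [0.4, -1.0, -0.2]
grip_width: -0.0003
```

{"name": "play_rows", "arguments": {
  "deltas": [
    [0,[-50,0,0],[0,0,0]],
    [0,[-100,0,0],[0,0,0]],
    [0,[-150,0,0],[0,0,0]],
    [0,[-200,0,0],[0,0,0]],
    [0,[-200,0,0],[0,0,0]]
  ]
}}

```text
clock: 19.65
tcp_pos: [0.503, -0.1984, 0.2138]
orientation: [2.448, 1.953, -0.011]
contact_force: [0.6, 0.8, -0.0]
grip_width: -0.0001
```

Run:
```python
from h import *
p=blank("p6");m=masks(p)
y=big(m["yel"],(175,140,230,200));q=rect(ray("top",y,.072));print("arm",q[1],q[2]-FA,tofix(q[0]*1000 if abs(q[0][0])<5 else q[0],FC,FA))
go()
```

```text
arm [29.386825561523438, 122.19268035888672] 0.03126797 [[ 55.72298751 101.11237722]]
t 19.7 fix [[  -1.9 -277.3]] z 213.9 F [[ 0.1 -0.4]] w 0.0 q [ 0.73  0.33 -0.58  1.87  0.23  1.   -0.17]
```

View pics/p6.png

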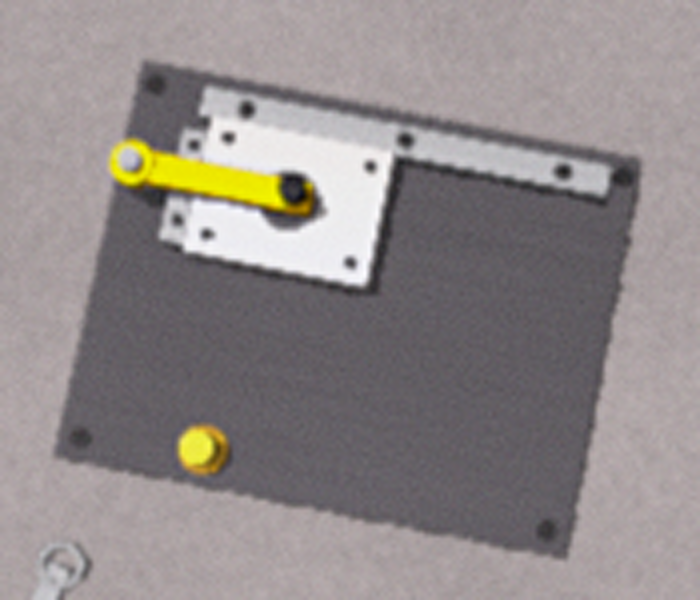

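The yellow arm lies over the blank, from its pivot (130,160) to its knob (293,190), within 0.03 rad of the fixture's y axis. The blank's four hole marks have not moved, nor has the bush, and the robot is clear.

```bash
python3 -c "
from bench import r
print(r.hand_in())"
```

```text
the job is handed in; nothing more can be done
None
```

I pushed the blank square against the rail with the open fingers, then slid it along the rail to the end stop. With shut fingers I swept the hold-down arm round to its end stop. I then withdrew and handed in at about 20 s of the 56 s allowed; no verdict is reported.

- **Blank:** before the sweep it measured about (55, 49–50.5) mm in the fixture frame, against a target of (55, 50), with yaw near 0. The final picture shows its hole marks in the same places.
- **Hold-down arm:** the finger stalled at the expected end-stop contact with 6 N. The final picture puts the arm within about 0.03 rad of 1.57, though the black knob hides part of the bar and slightly skews that fit.
- **Bystanders:** the bush has not moved in the last picture. I did not re-measure the wrench, brush, oil, mug or tin. Pushing forces stayed under about 10 N.
- **Slip:** on the first lift after seating the blank I moved sideways the wrong way, over the rail instead of towards the hold-down arm. The tool was well above the plate, and the pictures show nothing there was disturbed.

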